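# Start the cooling timers

### The arm

A 6-joint arm with a two-finger parallel gripper is mounted at the origin on the work surface. World frame = base frame: x ahead of the robot, y to its left, z up, the work surface at z = 0. Lengths are in mm, angles in degrees, forces in N, time in s.
With the tool pointing down it reaches from about 300 to 850 mm from the base axis. Payload 4.2 kg.
Tool frame: the origin (TCP) lies on the centre line of the jaws, within the pads' length; the fingertips stand 8 mm ahead of it and the grasp point (between the pads) lies 11 mm behind it; z points along the fingers, y is the line along which they close (so a half turn about z gives the same grasp; the last joint's range is limited). The gripper opens to 91 mm and grips with 3 to 60 N. Pads are 32 mm wide; open, the fingers measure 118 mm over their backs; the gripper's body (76 mm by 178 mm) begins 60 mm behind the grasp point.
Start: joints at [-78.094, 18.312, 89.639, -0, 72.044, -1.146], TCP at [129.857, -560.16, 221.976] pointing down, gripper open.
Joint ranges: [-177.97, 177.97], [-48.28, 115.42], [12.27, 149.76], [-77.06, 257.06], [2.81, 150.46], [-146.56, 146.56]. Speed limits (degrees/s): [147.25, 147.25, 180, 180, 180, 180].

### API

Orientations are given as [roll, pitch, yaw] about the fixed x, y, z axes, in that order (R = Rz(yaw) Ry(pitch) Rx(roll)).
In Python, from workcell import telemetry, eyes, ticket gives the robot as it stands. The module is installed in compiled form; this text tells all that it offers.
- The arm moves only by the shell command python3 -m crank 'ROWS' [OPENING] [FORCE]. ROWS is JSON, a list of rows, each an object of numbers: "dx", "dy", "dz": the shift along the world's x, y, z normalised to -1 to 1, where 1 is 80 cm; "yaw": the turn about the world's z normalised to -1 to 1, where 1 is 5 degrees. A call has 1 to 10 rows; each row shifts and turns the commanded pose from where the row before left it; what a row does not reach is not made up. A row lasts 1/8 s, in which the tool goes at most 62.5 mm and 10.7 degrees, less where a joint would pass 70% of its speed; a pose out of reach is approached as far as the arm can. A call with a number of a shift or a turn outside -1 to 1 is refused whole. A call with a gripper value outside its range is refused whole. OPENING is the opening, from 0 (shut) to 1 (fully open), set as the call begins (- or left out, the last holds). The fingers move at their own pace and stop on an object; FORCE is the grip in N (left out, the last holds). Time passes only in rows, so rows that do not move let the fingers close. It gives the time, the measured TCP pose, the force, the opening and the grip force at its end, in the units of the state.
- telemetry.state(): the state, without advancing time (a new reading comes with each control period).
- eyes.grab_frame(name): name is "scene" or "top"; returns the picture (420x560x3 uint8, red, green, blue); there is no depth.
- eyes.calibration(name): a dict with "camera_matrix" (3x3 intrinsics, pixels), "world_from_camera" (4x4, takes a point from camera to world coordinates). Camera axes: x right, y down, z forward; pixel columns grow to the right and rows downward; lengths in mm; the calibration is good to about 2 mm. A picture is of the moment at which its call begins. calibration takes no time and is no camera call.
- ticket.job_done(): hands the job in; it is judged then, once.
The state is a dict: "time_s": time; "qpos": joint angles; "qvel": joint speeds; "effort": joint torques, N m; "ee_pos": TCP position; "ee_rot": TCP orientation; "force": force on the tool from outside, world axes, zero at the start; "torque": the same for the moment, N m; "gripper_width": finger opening in mm; "gripper_force": force on a finger pad.
Only numpy, scipy, OpenCV 4.12 (cv2) and the standard library are available. Lean on these libraries where they do the work, as an engineer would, in place of code of your own. Each camera call takes 0.05 s, during which the arm holds its last target. There are 200 camera calls.

### The job

Two trays of oat bars have come out to cool: start their timers by gently pressing the plunger on top all the way down with closed fingertips, first on the orange timer, then on the green one. Plungers stay down by themselves; do not touch the blue timer, do not lift, push away or tip any timer, leave everything else on the counter where it is, and withdraw clear when both are down.

Things in the scene. Friction and masses are not known exactly. Their poses are not given: they have to be found in the camera images.
- timer_orange: orange kitchen timer standing loose on the counter: a round puck 74 mm across, 45 mm tall, 0.2 to 0.35 kg, with a plunger in the middle of its top. Origin: centre of its underside, z up; a dark display marks its -x side.
- orange_top (a point): centre of the top face of the orange timer's plunger, a flat orange cap 42 mm across; about 75 mm above the counter when up, 65 mm when fully down and let go. The cap is cushioned: it gives on the plunger's stem by 1 mm per 2.5 N, up to 8 mm, and springs back when let go.
- orange_plunger (a joint): how far the orange timer's plunger is pushed down: 0 up (timer off), 0.010 m fully down (timer running). It slides vertically against about 3.5 N of friction, has no spring and stays where it is left. The sprung cap on top gives about 1.4 mm more before the plunger moves.
- timer_green: green kitchen timer standing loose on the counter: a round puck 74 mm across, 45 mm tall, 0.2 to 0.35 kg, with a plunger in the middle of its top. Origin: centre of its underside, z up; a dark display marks its -x side.
- green_top (a point): centre of the top face of the green timer's plunger, a flat green cap 42 mm across; about 75 mm above the counter when up, 65 mm when fully down and let go. The cap is cushioned: it gives on the plunger's stem by 1 mm per 2.5 N, up to 8 mm, and springs back when let go.
- green_plunger (a joint): how far the green timer's plunger is pushed down: 0 up (timer off), 0.010 m fully down (timer running). It slides vertically against about 3.5 N of friction, has no spring and stays where it is left. The sprung cap on top gives about 1.4 mm more before the plunger moves.
- timer_blue: blue kitchen timer standing loose on the counter: a round puck 74 mm across, 45 mm tall, 0.2 to 0.35 kg, with a plunger in the middle of its top. Origin: centre of its underside, z up; a dark display marks its -x side.
- blue_top (a point): centre of the top face of the blue timer's plunger, a flat blue cap 42 mm across; about 75 mm above the counter when up, 65 mm when fully down and let go. The cap is cushioned: it gives on the plunger's stem by 1 mm per 2.5 N, up to 8 mm, and springs back when let go.
- blue_plunger (a joint): how far the blue timer's plunger is pushed down: 0 up (timer off), 0.010 m fully down (timer running). It slides vertically against about 3.5 N of friction, has no spring and stays where it is left. The sprung cap on top gives about 1.4 mm more before the plunger moves.
- cup: white ceramic cup, 72 mm across the rim, 60 mm tall. Loose bystander; origin at the centre of its underside.
- jar: closed amber glass honey jar with a white paper label and steel lid, 64 mm across, 95 mm tall. Loose bystander; origin at the centre of its underside.
- shaker: small closed glass spice shaker with dark lid, 40 mm across, 75 mm tall. Loose bystander; origin at the centre of its underside.
- bowl: blue ceramic bowl, 100 mm across the rim, 45 mm tall. Loose bystander; origin at the centre of its underside.
- scoop: light wooden scoop, about 170 mm long and 50 mm wide, 32 mm tall, handle towards its -x. Loose bystander; origin at the centre of its underside, under the middle of its length roughly.
- tray_left: baking tray of oat bars on a wire cooling rack, 330 mm by 240 mm, 47 mm tall, fixed, at the left; origin under its centre, long side along its x.
- tray_right: the same kind of tray and rack, fixed, at the right; origin under its centre.
Things that resemble listed ones, but are neither listed nor needed, are in the scene too. Of the things that look like the timer_green, the middle-sized one is meant. There is more than one size of the timer_orange; the job needs the smaller.

How it is judged (in metres and radians):
On the way, in this order (a step that is already met when the one before it is completed fails the run):
1. the orange timer's plunger is pressed down (value of joint orange_plunger above 0.007 m), for 0.1 s.
2. then the green timer's plunger is pressed down (value of joint green_plunger above 0.007 m), for 0.1 s.
At the end, for the whole second after the job is handed in: The orange and green plungers are down (at least 7 of 10 mm) and the blue one up (less than 3 mm); all three timers stand upright, at rest and within 25 mm of where they began, and the cup, jar, shaker, bowl and scoop lie within 25 mm of where they began (value of joint each of orange_plunger, green_plunger above 0.007 m and value of joint blue_plunger below 0.003 m and distance of each of timer_orange, timer_green, timer_blue, cup, jar, shaker, bowl, scoop from where it was at the start of the episode below 0.025 m and angle between each of timer_orange, timer_green, timer_blue's own z axis and vertical below 0.1 rad and linear speed of each of timer_orange, timer_green, timer_blue below 0.02 m/s); the robot touches nothing.
It fails at once if the blue timer is touched (over 1 N) or its plunger pressed 3 mm or more ((contact force between timer_blue and the fingers above 1 N or contact force between timer_blue and the arm above 1 N) or value of joint blue_plunger above 0.003 m).
It fails at once if a timer is pressed harder than 30 N ((contact force between timer_orange and the fingers above 30 N or contact force between timer_orange and the arm above 30 N) or (contact force between timer_green and the fingers above 30 N or contact force between timer_green and the arm above 30 N)).
It fails at once if a loose thing is lifted more than 12 mm off the counter (height (world z) of any of timer_orange, timer_green, timer_blue, cup, jar, shaker, bowl, scoop above 0.012 m).
It fails at once if a timer is pushed more than 25 mm from its place or tipped more than 0.35 rad (distance of any of timer_orange, timer_green, timer_blue from where it was at the start of the episode above 0.025 m or angle between any of timer_orange, timer_green, timer_blue's own z axis and vertical above 0.35 rad).
It fails at once if a bystander is moved more than 25 mm (distance of any of cup, jar, shaker, bowl, scoop from where it was at the start of the episode above 0.025 m).
It also fails if it takes over 38 s, if anything falls off the work surface, if the arm or the gripper's body presses on something with over 40 N, if the wrist force passes 120 N, or if a joint passes its speed limit or range.

## Working session

There is one attempt and no reset: what is moved stays moved. The work goes in short steps, Python scripts to look and compute and a shell command to move; the robot and the scene stay as the last step left them, time stands still between calls to the robot, and variables do not carry over. Pictures are saved under pics/ and viewed, at most 10 in all, crops included, and the job is handed in when it is done.

```bash
mkdir -p pics; python3 - <<'E'
from workcell import telemetry, eyes
import cv2
for n in("top","scene"):
    cv2.imwrite(f"pics/{n}0.png",eyes.grab_frame(n)[:,:,::-1]); c=eyes.calibration(n); print(n,c["camera_matrix"],c["world_from_camera"])
s=telemetry.state();print(s["time_s"],s["ee_pos"],s["ee_rot"],s["force"],s["gripper_width"])
E
```

```text
top [[428.85803645   0.         280.03130824]
 [  0.         428.85803645 201.53218814]
 [  0.           0.           1.        ]] [[ 9.46134690e-03 -9.97690961e-01  6.72549519e-02  4.67106217e+02]
 [-9.99835010e-01 -1.04817368e-02 -1.48353114e-02  1.29644545e+01]
 [ 1.55060048e-02 -6.71034935e-02 -9.97625523e-01  1.29081881e+03]
 [ 0.00000000e+00  0.00000000e+00  0.00000000e+00  1.00000000e+00]]
scene [[386.22358076   0.         279.54926069]
 [  0.         386.22358076 209.74216302]
 [  0.           0.           1.        ]] [[ 7.73625346e-01  4.71227995e-01 -4.23613032e-01  9.95747750e+02]
 [ 6.33613691e-01 -5.81765183e-01  5.09983296e-01 -5.40663992e+02]
 [-6.12490701e-03 -6.62943021e-01 -7.48644800e-01  8.56330911e+02]
 [ 0.00000000e+00  0.00000000e+00  0.00000000e+00  1.00000000e+00]]
0.1 [ 129.75576735 -559.7024795   221.21388988] [-1.79907832e+02  3.91304635e-04  1.30541305e+01] [ 0.91367373  0.28425984 -0.45698315] 91.15099625059048
```

View pics/top0.png

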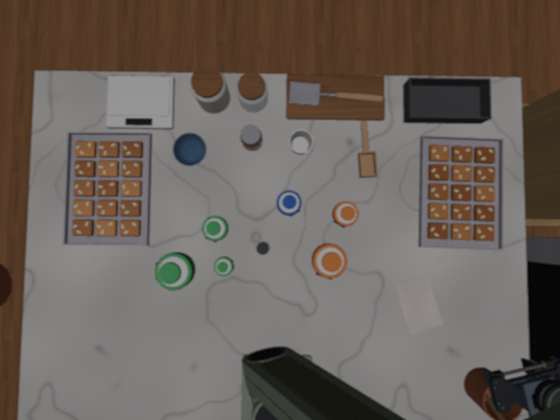

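View pics/scene0.png

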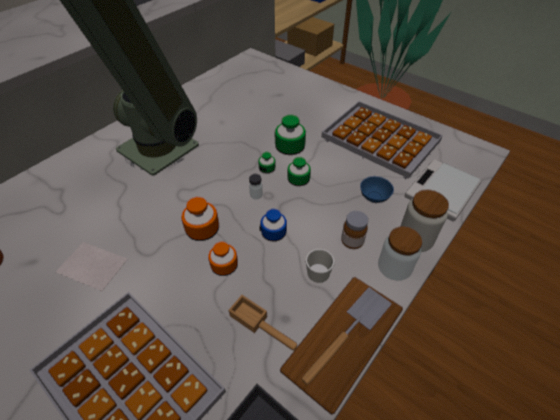

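The top view shows greens at (174,271) large, (215,228) middle and (224,267) small. The middle one at (215,228) is meant. Oranges are at (329,261) large and (346,213) small, and the small one is meant. Blue is at (289,203). I'll confirm the sizes and measure in an enlarged crop.

```bash
cat > h.py <<'E'
import cv2,numpy as np
from workcell import eyes
def ray(n,u,v,z):
    c=eyes.calibration(n);T=np.array(c["world_from_camera"]);d=T[:3,:3]@np.linalg.inv(c["camera_matrix"])@[u,v,1]
    return T[:3,3]+d*(z-T[2,3])/d[2]
def proj(n,p):
    c=eyes.calibration(n);T=np.array(c["world_from_camera"]);q=np.array(c["camera_matrix"])@(T[:3,:3].T@(np.array(p)-T[:3,3]));return q[:2]/q[2]
E
python3 - <<'E'
from h import *
im=cv2.imread("pics/top0.png");hsv=cv2.cvtColor(im,cv2.COLOR_BGR2HSV)
for name,lo,hi in(("orange",5,18),("green",50,85),("blue",105,125)):
    m=cv2.inRange(hsv,(lo,150,60),(hi,255,255));m[:,:153]=0;m[:190]=0;m[300:]=0;m[:,400:]=0
    n,l,s,c=cv2.connectedComponentsWithStats(m)
    for i in range(1,n):
        if s[i,4]>15:print(name,s[i],c[i].round(1),ray("top",*c[i],75).round(1))
a=cv2.resize(im[185:300,150:370],None,fx=3.6,fy=3.6,interpolation=cv2.INTER_CUBIC)
cv2.imwrite("pics/crop.png",a)
s=cv2.imread("pics/scene0.png")[110:280,170:330];cv2.imwrite("pics/crop2.png",cv2.resize(s,None,fx=3.5,fy=3.5,interpolation=cv2.INTER_CUBIC))
E
```

```text
orange [333 204  13  22  46] [337.2 216.6] [ 507.9 -168.    75. ]
orange [342 207  12  12 115] [347.5 212.7] [ 519.3 -197.2   75. ]
orange [313 244  33  34 171] [326.  259.4] [ 386.7 -136.3   75. ]
orange [323 253  18  18 248] [331.3 261.6] [ 380.9 -151.2   75. ]
blue [284 196  11  12 108] [289.  201.5] [549.4 -30.6  75. ]
```

View pics/crop.png

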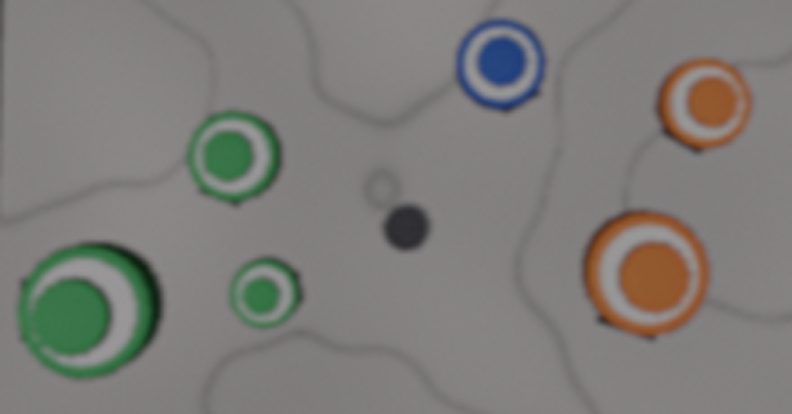

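View pics/crop2.png

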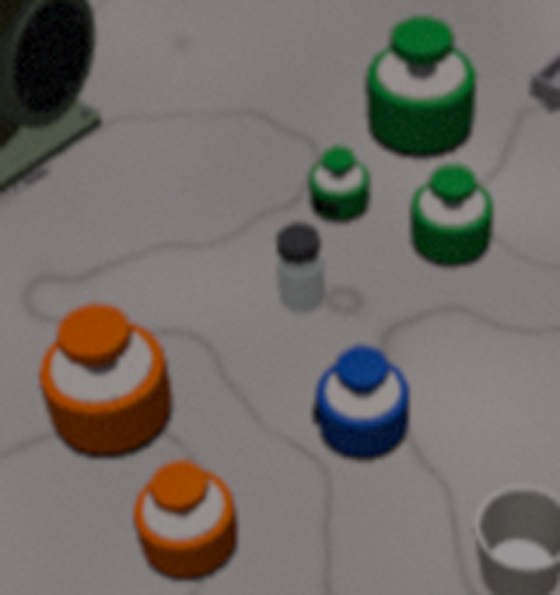

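Crops confirm the sizes. The middle green body is about 25 px, or 72 mm, and its cap is near (212.7,227.4). The small orange cap is about 41 mm across, near (347.6,213). I'll cross-check both caps in the two cameras.

```bash
python3 - <<'E'
from h import *
from scipy.optimize import least_squares
px={"orange":((347.5,212.8),(221.2,248.8)),"green":((212.7,227.4),(299.3,162.0))}
# scene px: crop2/3.5 + (170,110)
px={"orange":((347.4,212.9),(170+180/3.5,110+485/3.5)),"green":((212.7,227.4),(170+453/3.5,110+183/3.5))}
for k,(a,b) in px.items():
    f=lambda p:np.r_[proj("top",p)-a,proj("scene",p)-b]
    r=least_squares(f,[500,0,75]);print(k,ray("top",*a,75).round(1),ray("scene",*b,75).round(1),r.x.round(1),r.fun.round(2))
E
python3 -m crank '[{"dx":0.048,"dy":0.045},{"dx":0.048,"dy":0.045},{"dx":0.048,"dy":0.045},{"dx":0.048,"dy":0.045},{"dx":0.048,"dy":0.045},{"dx":0.048,"dy":0.045},{"dx":0.048,"dy":0.045},{"dx":0.048,"dy":0.045},{"dx":0.048,"dy":0.045},{"dx":0.048,"dy":0.045}]' 0 10
```

```text
orange [ 518.7 -197.    75. ] [ 523.1 -199.    75. ] [ 519.5 -197.2   70. ] [-0.23 -0.22 -0.28  0.01]
green [473.9 184.3  75. ] [478.7 178.1  75. ] [473.8 185.3  67.4] [ 0.03  0.04  0.06 -0.  ]validation failed for argument at $[0]...
```

```bash
python3 -m crank '[{"dx":0.048,"dy":0.045,"dz":0,"yaw":0},{"dx":0.048,"dy":0.045,"dz":0,"yaw":0},{"dx":0.048,"dy":0.045,"dz":0,"yaw":0},{"dx":0.048,"dy":0.045,"dz":0,"yaw":0},{"dx":0.048,"dy":0.045,"dz":0,"yaw":0},{"dx":0.048,"dy":0.045,"dz":0,"yaw":0},{"dx":0.048,"dy":0.045,"dz":0,"yaw":0},{"dx":0.048,"dy":0.045,"dz":0,"yaw":0},{"dx":0.048,"dy":0.045,"dz":0,"yaw":0},{"dx":0.048,"dy":0.045,"dz":0,"yaw":0}]' 0 10
```

```text
time_s: 1.35
ee_pos: [514.7, -198.8, 221.6]
ee_rot: [-180.0, 0.0, 13.1]
force: [1.5, -0.7, 0.6]
gripper_width: 0.5
gripper_force: 0.0
```

```bash
python3 -m crank '[{"dx":0.006,"dy":0.003,"dz":-0.04,"yaw":0},{"dx":0,"dy":0,"dz":-0.04,"yaw":0},{"dx":0,"dy":0,"dz":-0.04,"yaw":0},{"dx":0,"dy":0,"dz":-0.04,"yaw":0},{"dx":0,"dy":0,"dz":0,"yaw":0},{"dx":0,"dy":0,"dz":0,"yaw":0}]'
python3 - <<'E'
from h import *
for n,(x0,y0,x1,y1) in(("top",(310,170,390,240)),("scene",(180,190,260,280))):
    im=eyes.grab_frame(n)[y0:y1,x0:x1,::-1];cv2.imwrite(f"pics/a_{n}.png",cv2.resize(im,(400,400),interpolation=2))
cv2.imwrite("pics/a.png",np.hstack([cv2.imread("pics/a_top.png"),cv2.imread("pics/a_scene.png")]))
E
```

```text
time_s: 2.1
ee_pos: [519.3, -198.0, 94.9]
ee_rot: [179.9, -0.1, 13.0]
force: [0.4, -0.4, -0.6]
gripper_width: 0.9
gripper_force: 0.0
```

View pics/a.png

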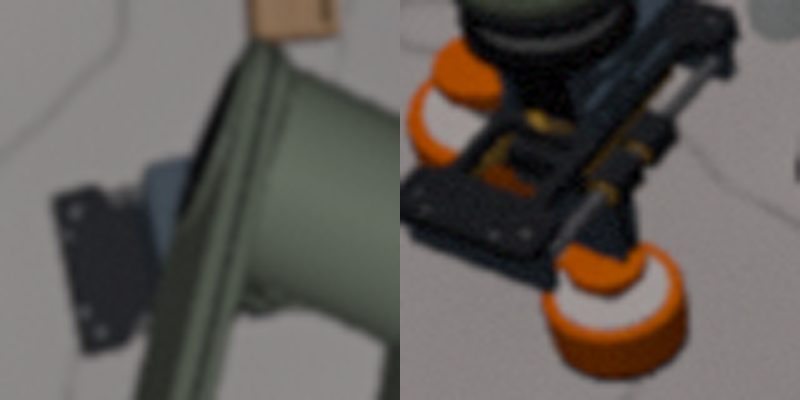

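The fingertips stand over the small orange cap. The large orange timer is clear of the body. Pressing slowly.

```bash
python3 -m crank '[{"dx":0,"dy":0,"dz":-0.005,"yaw":0},{"dx":0,"dy":0,"dz":-0.005,"yaw":0},{"dx":0,"dy":0,"dz":-0.004,"yaw":0},{"dx":0,"dy":0,"dz":-0.004,"yaw":0},{"dx":0,"dy":0,"dz":-0.003,"yaw":0},{"dx":0,"dy":0,"dz":-0.003,"yaw":0},{"dx":0,"dy":0,"dz":0,"yaw":0}]'
```

```text
time_s: 3.08
ee_pos: [518.6, -197.7, 74.7]
ee_rot: [180.0, 0.0, 13.1]
force: [-1.5, 0.7, 3.8]
gripper_width: 0.7
gripper_force: 1.4
```

```bash
python3 -m crank '[{"dx":0,"dy":0,"dz":-0.003,"yaw":0},{"dx":0,"dy":0,"dz":-0.002,"yaw":0},{"dx":0,"dy":0,"dz":-0.002,"yaw":0},{"dx":0,"dy":0,"dz":0,"yaw":0},{"dx":0,"dy":0,"dz":0,"yaw":0}]'
```

```text
time_s: 3.7
ee_pos: [518.7, -197.8, 70.0]
ee_rot: [180.0, -0.0, 13.1]
force: [-2.6, 1.2, 10.0]
gripper_width: 0.5
gripper_force: 4.6
```

10 N is well above the plunger's friction, so it is at its end stop. Lifting and crossing to green.

```bash
python3 -m crank '[{"dx":0,"dy":0,"dz":0.02,"yaw":0},{"dx":0,"dy":0,"dz":0.06,"yaw":0},{"dx":0,"dy":0,"dz":0.06,"yaw":0},{"dx":-0.008,"dy":0.068,"dz":0,"yaw":0},{"dx":-0.008,"dy":0.068,"dz":0,"yaw":0},{"dx":-0.008,"dy":0.068,"dz":0,"yaw":0},{"dx":-0.008,"dy":0.068,"dz":0,"yaw":0},{"dx":-0.008,"dy":0.068,"dz":0,"yaw":0},{"dx":-0.008,"dy":0.068,"dz":0,"yaw":0},{"dx":-0.008,"dy":0.068,"dz":0,"yaw":0}]' && python3 -m crank '[{"dx":0,"dy":0,"dz":0,"yaw":0},{"dx":0,"dy":0,"dz":0,"yaw":0}]'
python3 - <<'E'
from h import *
cv2.imwrite("pics/b.png",np.hstack([cv2.resize(eyes.grab_frame("scene")[190:280,180:260,::-1],(400,450),interpolation=2),cv2.resize(eyes.grab_frame("top")[190:280,310:390,::-1],(400,450),interpolation=2)]))
E
```

```text
time_s: 4.95
ee_pos: [473.6, 184.9, 181.6]
ee_rot: [180.0, -0.1, 13.1]
force: [0.6, -0.9, -0.5]
gripper_width: 0.4
gripper_force: 0.0
time_s: 5.2
ee_pos: [473.8, 182.7, 181.2]
ee_rot: [180.0, 0.0, 13.1]
force: [0.7, -0.6, -0.2]
gripper_width: 0.3
gripper_force: 0.0
```

View pics/b.png

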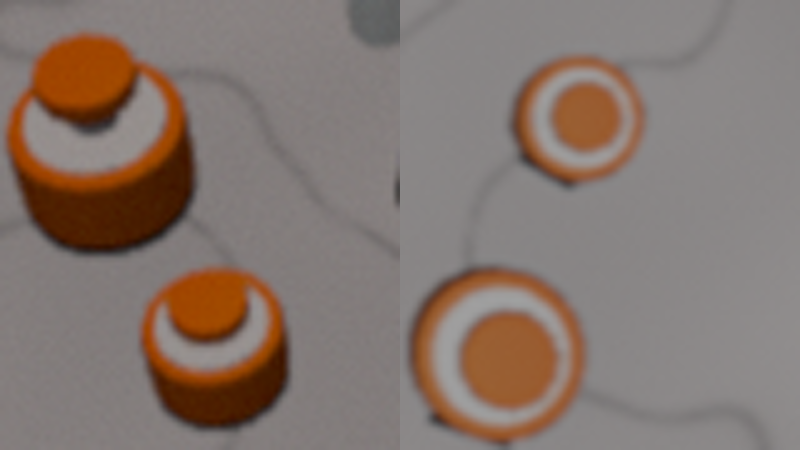

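The orange plunger is visibly down and the timer is in place. Now green.

```bash
python3 -m crank '[{"dx":0,"dy":0.002,"dz":-0.036,"yaw":0},{"dx":0,"dy":0,"dz":-0.036,"yaw":0},{"dx":0,"dy":0,"dz":-0.036,"yaw":0},{"dx":0,"dy":0,"dz":0,"yaw":0},{"dx":0,"dy":0,"dz":-0.005,"yaw":0},{"dx":0,"dy":0,"dz":-0.005,"yaw":0},{"dx":0,"dy":0,"dz":-0.004,"yaw":0},{"dx":0,"dy":0,"dz":-0.004,"yaw":0},{"dx":0,"dy":0,"dz":-0.003,"yaw":0},{"dx":0,"dy":0,"dz":0,"yaw":0}]'
```

```text
time_s: 6.55
ee_pos: [474.1, 184.7, 78.2]
ee_rot: [180.0, -0.0, 13.1]
force: [0.7, 0.3, 2.2]
gripper_width: 1.0
gripper_force: 1.4
```

```bash
python3 -m crank '[{"dx":0,"dy":0,"dz":-0.003,"yaw":0},{"dx":0,"dy":0,"dz":-0.003,"yaw":0},{"dx":0,"dy":0,"dz":-0.003,"yaw":0},{"dx":0,"dy":0,"dz":-0.002,"yaw":0},{"dx":0,"dy":0,"dz":0,"yaw":0},{"dx":0,"dy":0,"dz":0,"yaw":0}]'
```

```text
time_s: 7.3
ee_pos: [474.2, 184.7, 69.9]
ee_rot: [-180.0, -0.1, 13.1]
force: [-0.4, -0.6, 9.5]
gripper_width: 0.8
gripper_force: 4.7
```

```bash
python3 -m crank '[{"dx":0,"dy":0,"dz":0.02,"yaw":0},{"dx":0,"dy":0,"dz":0.06,"yaw":0},{"dx":0,"dy":0,"dz":0.06,"yaw":0},{"dx":0,"dy":0,"dz":0.06,"yaw":0},{"dx":-0.02,"dy":-0.06,"dz":0,"yaw":0},{"dx":-0.02,"dy":-0.06,"dz":0,"yaw":0},{"dx":-0.02,"dy":-0.06,"dz":0,"yaw":0},{"dx":0,"dy":-0.06,"dz":0,"yaw":0},{"dx":0,"dy":0,"dz":0,"yaw":0},{"dx":0,"dy":0,"dz":0,"yaw":0}]'
python3 - <<'E'
from h import *
cv2.imwrite("pics/c.png",np.hstack([cv2.resize(eyes.grab_frame("scene")[110:280,170:340,::-1],(400,400),interpolation=2),cv2.resize(eyes.grab_frame("top")[120:300,150:390,::-1],(400,400),interpolation=2)]))
E
```

```text
time_s: 8.55
ee_pos: [425.6, -7.0, 228.7]
ee_rot: [-179.9, 0.1, 13.0]
force: [0.5, -0.7, 0.4]
gripper_width: 0.4
gripper_force: 0.0
```

View pics/c.png

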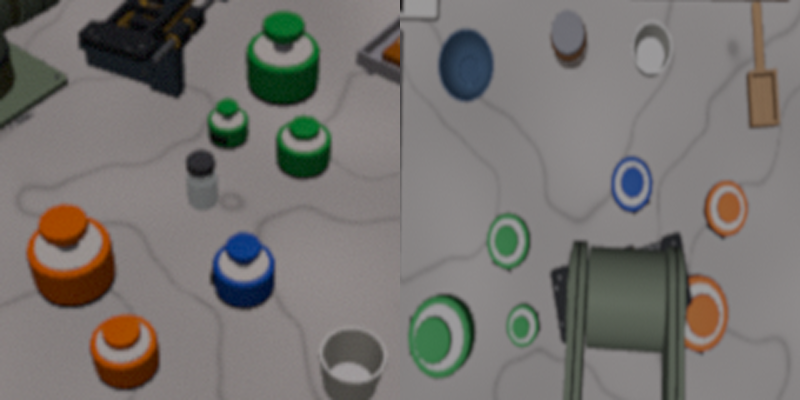

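Both the orange and green plungers are down, blue is up, and nothing has moved. The arm is clear at 229 mm.

```bash
python3 -c "
from workcell import ticket;print(ticket.job_done())"
```

```text
the job is handed in; nothing more can be done
None
```

I pressed the small orange timer's plunger and then the middle-sized green one fully down, at about 10 N each; blue was untouched, nothing in view had moved, the arm was withdrawn clear, and the job was handed in (no verdict was returned).

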